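# Switch the microscope light controller to the spot lamp

## Robot

A 6-joint arm with a two-finger parallel gripper is mounted at the origin on the work surface. World frame = base frame: x ahead of the robot, y to its left, z up, the work surface at z = 0. Lengths are in m, angles in rad, forces in N, time in s.
With the tool pointing down it reaches from about 0.4 to 0.925 m from the base axis. Payload 12.5 kg.
Tool frame: the origin (TCP) lies between the finger pads; the fingertips stand 14 mm ahead of it and the grasp point (between the pads) lies 5 mm behind it; x points along the fingers, y is the direction in which the jaws open and shut, and the axes are right-handed (so a half turn about x gives the same grasp; the last joint's range is limited). The gripper opens to 95 mm and grips with 3 to 60 N. Pads are 20 mm wide; open, the fingers measure 119 mm over their backs; the gripper's body (75 mm by 180 mm) begins 59 mm behind the grasp point.
Start: joints at [1.112, 0.491, 1.559, -0, 1.092, -0.106], TCP at [0.216, 0.587, 0.229] pointing down, gripper open.
Joint ranges: [-3.1, 3.1], [-0.84, 2.19], [0.05, 2.79], [-1.13, 4.28], [0.06, 2.93], [-2.69, 2.69]. Speed limits (rad/s): [2.22, 2.22, 2.79, 3.14, 3.14, 3.14].

## Interface

Orientations are given as [roll, pitch, yaw] about the fixed x, y, z axes, in that order (R = Rz(yaw) Ry(pitch) Rx(roll)).
In Python, from plant import ctrl gives the robot as it stands.
- The arm moves only by the tool carry_out, never from a script. Its argument "rows" is one flat list of numbers, 7 for each row, row after row: the shift along the tool's x, y, z in m, then the turn, a rotation vector about the tool's x, y, z in rad, then the opening, from 0 (shut) to 1 (fully open). In form: [x, y, z, wx, wy, wz, fingers, x, y, z, wx, wy, wz, fingers, ...]. A call has 1 to 20 rows; each row shifts and turns the commanded pose from where the row before left it, along the tool's axes as they then stand; what a row does not reach is not made up. A row lasts 1/12 s, in which the tool goes at most 41.7 mm and 7.16 degrees, less where a joint would pass 70% of its speed; a pose out of reach is approached as far as the arm can. A call with a gripper value outside its range is refused whole. The fingers move at their own pace and stop on an object; "force" is the grip in N (left out, the last holds). Time passes only in rows, so rows that do not move let the fingers close. It gives the time, the measured TCP pose, the force and the opening at its end, in the units of the state.
- ctrl.get_obs(): the state, without advancing time (a new reading comes with each control period).
- ctrl.grab_frame(name): name is "scene" or "top"; returns (picture, depth): 384x512x3 uint8, blue, green, red; 384x512 float32, m along the optical axis (not along the pixel's ray), 0 where there is no reading.
- ctrl.camera_model(name): a dict with "K" (3x3 intrinsics, pixels), "world_from_camera" (4x4, takes a point from camera to world coordinates). Camera axes: x right, y up, looking along -z (the intrinsics and any distortion apply to the point x, -y, -z); pixel columns grow to the right and rows downward; lengths in m; the calibration is good to about 2 mm. A picture is of the moment at which its call begins. camera_model takes no time and is no camera call.
- ctrl.job_done(): hands the job in, once; it reports no verdict.
The state is a dict: "clock": time; "joints": joint angles; "qvel": joint speeds; "tau": joint torques, N m; "ee_pos": TCP position; "eef_rot": TCP orientation; "ft_force": force on the tool from outside, world axes, zero at the start; "ft_torque": the same for the moment, N m; "gripper_width": finger opening in m.
Only numpy, scipy, OpenCV 4.12 (cv2) and the standard library are available. Lean on these libraries where they do the work, as an engineer would, in place of code of your own. Each camera call takes 0.05 s, during which the arm holds its last target.

## Task

Switch the sloping light controller over to the gooseneck spot lamp: pinch both release tabs of its dial, turn the dial a quarter turn so that the pointer points to the side where the spot lamp stands (not the flat light plate), and let the tabs spring fully out again so that the dial is locked in that notch. Only then slide the dimmer all the way up to its end stop. Let go of everything, and do not shift the loose things lying around.

Things in the scene. Friction and masses are not known exactly. Their poses are not given: they have to be found in the camera images.
- console: Light controller: cream box 200 x 280 x 50 mm on a dark foot, fixed to the bench, its grey control panel sloping 30 degrees from level, low edge towards the robot. Origin: on the bench under the middle of the box; x level, away from the robot, towards the panel's high edge; y to the left along the panel; z up. The panel's low edge is 50 mm and its high edge 150 mm above the bench, middle 100 mm.
- dial_grip (a point): Point on the dial's axis 30 mm above the panel, level with the middle of the tabs; it turns with the dial. z: the dial's axis, square to the panel, outwards; x: from the axis to the pointer; y: the line through the two tabs. The dial, left of the panel's middle, is a dark bar grip 72 mm long over all, 24 mm thick, top 44 mm above the panel, on a disc 80 mm in diameter whose top is 12 mm above the panel.
- pointer_tip (a point): Tip of the dial's nose, its pointer, 40 mm from the axis and 22 mm above the panel; a light line on top of the bar runs towards it. Dark marks on the panel show 0, +-45 and (longer) +-90 degrees.
- tab_left_face (a point): Middle of the outer face of the grey release tab on the dial's +y flank (dial_grip frame). Tab: 26 mm wide along x, 6 mm thick, from 13 to 46 mm above the panel. The outer faces of the two tabs are 52 mm apart when out, 40 mm when both are fully pressed. Grasp both square to the panel, fingertips 14 to 25 mm above the panel.
- tab_right_face (a point): The same for the tab on the -y flank.
- dial (a joint): Angle of the dial, rad. 0: pointer to the panel's high edge; positive: anticlockwise seen from outside, so +1.57 points left (+y of the console), -1.57 right. Stops at +-2.2; starts near 0. Locked, with slight play, while a tab is out in a notch; turns easily (0.05 N m) with both tabs pressed at least 4 mm. Notches at about +-0.79 and +-1.57. It may be let go on the way and grasped again.
- tab_left (a joint): Travel of the tab on the +y flank, m. 0: fully out; 0.006: fully pressed. Spring 4 N out, 7 N pressed; a grip of 12 to 20 N presses both. The hidden notch ring may sit up to 0.18 rad off either way and a notch has +-0.04 rad of play, so the notch must be felt: elsewhere a released tab stays 2.5 to 4 mm in, on the ridge, and springs out when the dial is turned on to the notch. Below 0.002: out.
- tab_right (a joint): The same for the tab on the -y flank.
- dimmer_grip (a point): Middle of the dimmer's sliding grip, a dark upright block 30 mm long (up the slope), 20 mm wide (across), from 3 to 33 mm above the panel; this point lies 18 mm above the panel. The dimmer is right of the panel's middle. x: the sliding direction, up the slope; z: out of the panel, square to it.
- dimmer (a joint): Position of the dimmer, m. 0: lowest; 0.060: end stop at the top (up the slope). It stays where it is left; it slides with about 2 N. Starts near the bottom.
- spot_lamp: Gooseneck spot lamp, fixed: round foot of 100 mm diameter, thin bent neck 180 mm high and a cone-shaped shade of 60 mm diameter. Origin under the middle of its foot. It stands about 270 mm to the left or to the right of the console's middle, and the light plate on the other side.
- light_plate: Flat round light plate, fixed: 130 mm diameter, 34 mm high with a glass disc on top. Origin under its middle.
- jar: Loose brown specimen jar, 48 mm diameter, 65 mm high, standing close to the console's left side. Origin under its middle.
- magnifier: Loose dark open tube, a stand magnifier, 48 mm diameter, 35 mm high, close to the console's right side. Origin under its middle.
- petri: Loose glass dish, 84 mm diameter, 14 mm high, in front of the console. Origin under its middle.
- brush: Loose small brush, 150 mm long, lying in front of the console. Origin near its middle, x along it.
- rock: Loose rock specimen, 72 mm wide, 39 mm high, behind the console. Origin under its middle.
- slide_box: Loose wooden box for slides, 75 x 110 x 34 mm, behind the console. Origin under its middle.
- beaker: Loose glass beaker, 68 mm diameter, 85 mm high, behind the console to the right. Origin under its middle.
Not all that is in view belongs to the job. What is shaped like the spot_lamp but pink or yellow is not meant.

How it is judged:
By the outcome, as a careful person would: the job done as asked, in the order asked, and still so for the second after the job is handed in, with the robot touching nothing.
It also fails if it takes over 45 s, if anything falls off the work surface, if the arm or the gripper's body presses on something with over 40 N, if the wrist force passes 120 N, or if a joint passes its speed limit or range.

## Working session

There is one attempt and no reset: what is moved stays moved. The work goes in short steps, Python scripts to look and compute and a tool call to move; the robot and the scene stay as the last step left them, time stands still between calls to the robot, and variables do not carry over. Pictures are saved under pics/ and viewed, and the job is handed in when it is done.

Besides the shell and the picture viewer there is one more tool, called after "Request:" in YAML: its name, and indented under it one key for each argument. carry_out: Moves the arm, as the interface text tells. Its arguments: {"type":"object","properties":{"rows":{"type":"array"},"force":{"type":"number"}},"required":["rows"]}

```bash
ls; mkdir -p pics
python3 - <<'E'
from plant import ctrl
import cv2,numpy as np
o=ctrl.get_obs(); print(o)
for n in("scene","top"):
    im,d=ctrl.grab_frame(n); m=ctrl.camera_model(n); print(n,m)
    cv2.imwrite(f"pics/{n}0.png",im); np.savez(f"pics/{n}0.npz",im=im,d=d)
E
```

```text
pics
{'clock': 0.0, 'joints': array([ 1.11235856e+00,  4.91558130e-01,  1.55946752e+00, -2.99814187e-05,
        1.09167044e+00, -1.05615832e-01]), 'qvel': array([1.01228347e-03, 3.45035330e-04, 3.57382295e-05, 8.79062879e-04,
       9.89476909e-04, 6.20065987e-04]), 'tau': array([ 3.82695162e-04, -6.12668824e+01, -2.58185220e+01,  6.92812004e-02,
        4.83043666e-02, -9.42753331e-05]), 'ee_pos': array([0.21585895, 0.5862951 , 0.2280564 ]), 'eef_rot': array([-1.65231905,  1.56969258, -2.00512715]), 'ft_force': array([-0.05100493,  0.30349313, -0.18730673]), 'ft_torque': array([ 0.01733625,  0.01302561, -0.02774798]), 'gripper_width': 0.09507412162467871}
scene {'K': array([[461.82405976,   0.        , 260.75919086],
       [  0.        , 461.82405976, 190.62288058],
       [  0.        ,   0.        ,   1.        ]]), 'world_from_camera': array([[ 0.68580835, -0.38284067,  0.61895066,  1.35210876],
       [ 0.72776186,  0.36710641, -0.5793061 , -0.68719948],
       [-0.00543882,  0.84774165,  0.53038148,  0.75303109],
       [ 0.        ,  0.        ,  0.        ,  1.        ]])}
top {'K': array([[360.53023127,   0.        , 261.25403333],
       [  0.        , 360.53023127, 190.67745756],
       [  0.        ,   0.        ,   1.        ]]), 'world_from_camera': array([[-0.00470188,  0.99826625, -0.05867182,  0.53612815],
       [-0.99977658, -0.00590191, -0.02029663,  0.03463762],
       [-0.02060771,  0.05856328,  0.99807097,  1.00759182],
       [ 0.        ,  0.        ,  0.        ,  1.        ]])}
```

View pics/scene0.png

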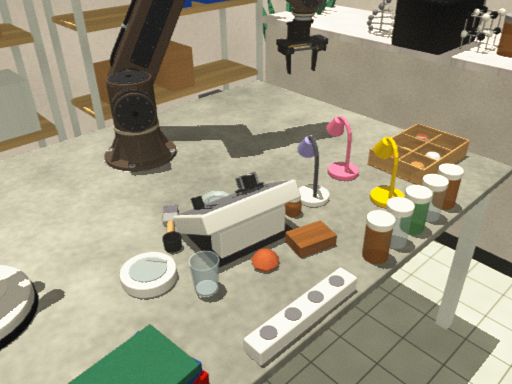

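View pics/top0.png

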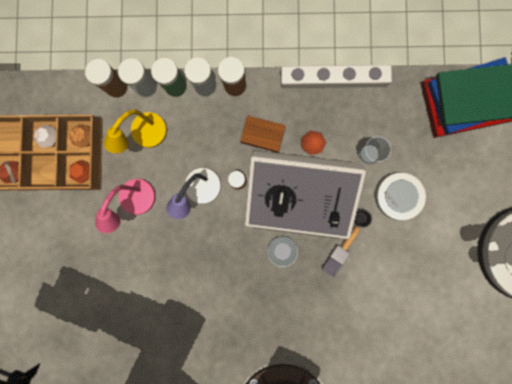

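Run:
```python
import cv2,numpy as np
im=cv2.imread("pics/top0.png"); c=im[130:275,160:390]
c=cv2.resize(c,None,fx=3.45,fy=3.45,interpolation=cv2.INTER_CUBIC); cv2.imwrite("pics/top0c.png",c)
im=cv2.imread("pics/scene0.png"); c=im[120:260,150:350]
c=cv2.resize(c,None,fx=4,fy=4,interpolation=cv2.INTER_CUBIC); cv2.imwrite("pics/scene0c.png",c)
```

```text
(no output)
```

View pics/top0c.png

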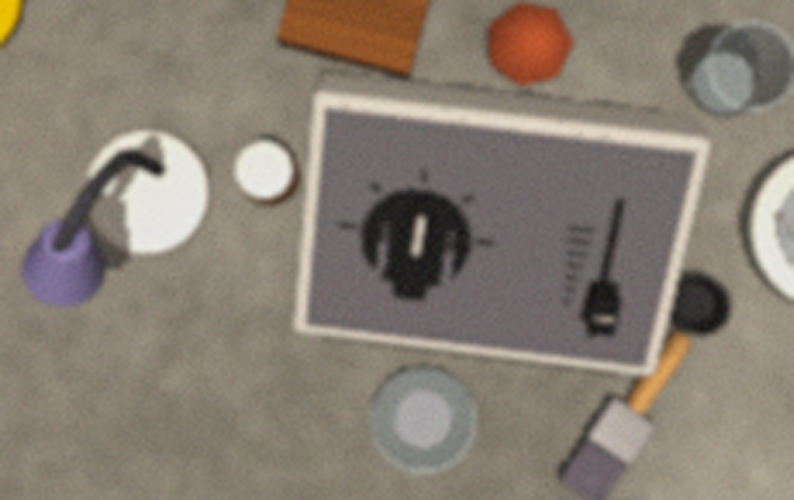

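View pics/scene0c.png

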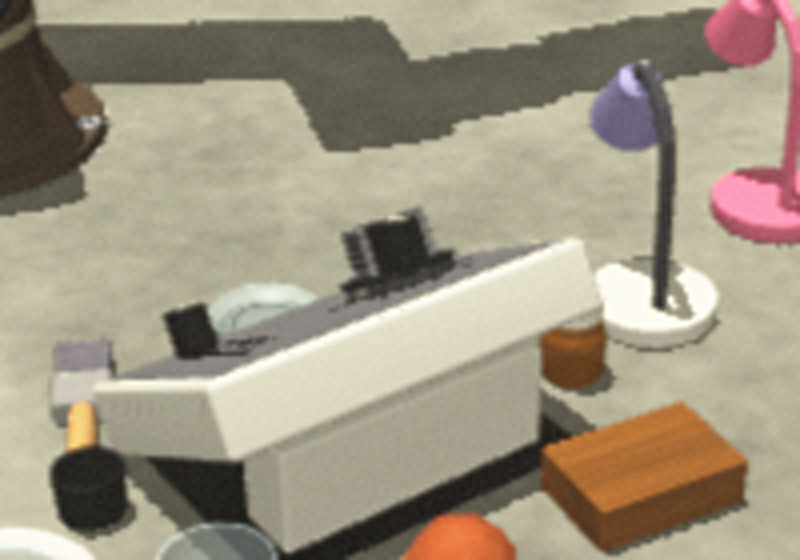

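```bash
cat > h.py <<'E'
import numpy as np,cv2
from scipy.spatial.transform import Rotation as R
from plant import ctrl
def ray(n,u,v):
    m=ctrl.camera_model(n);K=m["K"];T=m["world_from_camera"]
    d=np.array([(u-K[0,2])/K[0,0],-(v-K[1,2])/K[1,1],-1.]);return T[:3,3],T[:3,:3]@d
def pts(n,d):
    m=ctrl.camera_model(n);K=m["K"];T=m["world_from_camera"]
    v,u=np.mgrid[0:d.shape[0],0:d.shape[1]]
    P=np.stack([(u-K[0,2])/K[0,0]*d,-(v-K[1,2])/K[1,1]*d,-d],-1)
    return P@T[:3,:3].T+T[:3,3]
def onplane(n,u,v,p0,nn):
    o,d=ray(n,u,v);return o+d*((p0-o)@nn)/(d@nn)
def proj(n,p):
    m=ctrl.camera_model(n);K=m["K"];T=m["world_from_camera"]
    q=T[:3,:3].T@(np.asarray(p)-T[:3,3]);return K[0,0]*q[0]/-q[2]+K[0,2],-K[1,1]*q[1]/-q[2]+K[1,2]
E
python3 - <<'E'
from h import *
z=np.load("pics/top0.npz");d=z["d"];P=pts("top",d)
f=lambda x,y:(x/3.45+160-.35,y/3.45+130-.35)
msk=np.zeros(d.shape,np.uint8)
poly=np.array([f(340,125),f(690,160),f(640,350),f(320,310)],np.int32);cv2.fillPoly(msk,[poly],1)
cv2.circle(msk,(280,199),19,0,-1);cv2.rectangle(msk,(325,183),(346,232),0,-1)
Q=P[(msk>0)&(d>0)]
for _ in range(3):
    c=np.median(Q,0) if _==0 else Q.mean(0)
    n=np.linalg.svd(Q-Q.mean(0),full_matrices=False)[2][2];n*=np.sign(n[2])
    r=(Q-Q.mean(0))@n;Q=Q[abs(r)<0.004]
print(len(Q),r.std(),"n",n,"tilt",np.degrees(np.arccos(n[2])),"yaw",np.degrees(np.arctan2(-n[1],-n[0])))
p0=Q.mean(0)
L={"c_hiL":(318,93),"c_hiR":(709,141),"c_loR":(655,373),"c_loL":(296,331),"m0":(423,175),"m90L":(347,225),"m90R":(485,242),"m45L":(376,188),"m45R":(468,198),"slottop":(620,200)}
X={}
for k,v in L.items():
    X[k]=onplane("top",*f(*v),p0,n);print(k,X[k].round(4))
ce=sum(X[k] for k in list(X)[:4])/4;print("centre",ce)
for a,b in(("c_hiR","c_hiL"),("c_loR","c_loL"),("c_loL","c_hiL"),("c_loR","c_hiR"),("m90R","m90L")):
    e=X[b]-X[a];print(a,b,np.linalg.norm(e).round(4),np.degrees(np.arctan2(-e[0],e[1])).round(2),np.degrees(np.arctan2(e[1],e[0])).round(2))
print(R.from_euler("xyz",ctrl.get_obs()["eef_rot"]).as_matrix().round(3))
m=z["im"]
for k,(a,b,t) in {"lamp":(203,186,0),}.items():print(k,onplane("top",a,b,np.array([0,0,0.01]),np.array([0,0,1.])))
E
```

```text
3359 0.0013509839366379816 n [-0.49558409  0.06380406  0.86621328] tilt 29.978463619304407 yaw -7.336199007764318
c_hiL [0.6684 0.0743 0.1509]
c_hiR [ 0.633  -0.195   0.1505]
c_loR [ 0.4674 -0.1763  0.0544]
c_loL [0.5002 0.0962 0.053 ]
m0 [0.6131 0.0009 0.1247]
m90L [0.5789 0.0557 0.1011]
m90R [ 0.5659 -0.0447  0.101 ]
m45L [0.6046 0.0344 0.1173]
m45R [ 0.5969 -0.0314  0.1178]
slottop [ 0.5944 -0.1384  0.1243]
centre [ 0.56724008 -0.05020599  0.10221444]
c_hiR c_hiL 0.2716 -7.48 82.52
c_loR c_loL 0.2745 -6.85 83.15
c_loL c_hiL 0.1959 -97.44 -7.44
c_loR c_hiR 0.1924 -96.46 -6.46
m90R m90L 0.1012 -7.35 82.65
[[-0.     0.346  0.938]
 [-0.001  0.938 -0.346]
 [-1.    -0.001 -0.   ]]
lamp [0.60877395 0.21706057 0.01      ]
```

Run:
```python
from h import *
im=cv2.imread("pics/top0.png")
c=cv2.resize(im[175:225,255:305],None,fx=12,fy=12,interpolation=cv2.INTER_CUBIC)
c=np.clip(c.astype(float)*2,0,255).astype(np.uint8);cv2.imwrite("pics/dialt.png",c)
im=cv2.imread("pics/scene0.png")
c=cv2.resize(im[165:215,185:270],None,fx=9,fy=9,interpolation=cv2.INTER_CUBIC)
c=np.clip(c.astype(float)*2,0,255).astype(np.uint8);cv2.imwrite("pics/dials.png",c)
im=cv2.imread("pics/top0.png")
c=cv2.resize(im[180:240,310:360],None,fx=10,fy=10,interpolation=cv2.INTER_CUBIC)
c=np.clip(c.astype(float)*2,0,255).astype(np.uint8);cv2.imwrite("pics/dimt.png",c)
```

```text
(no output)
```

View pics/dialt.png

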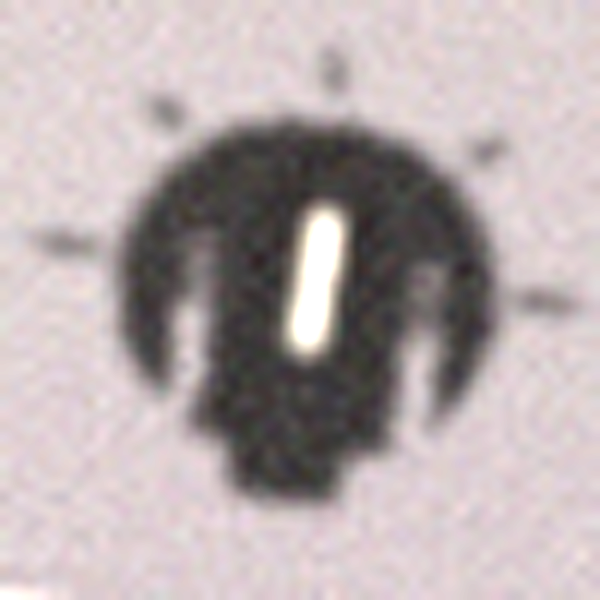

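View pics/dials.png

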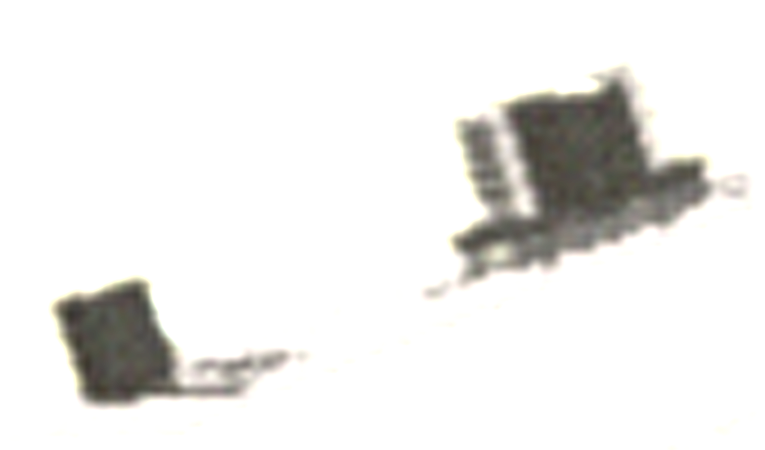

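View pics/dimt.png

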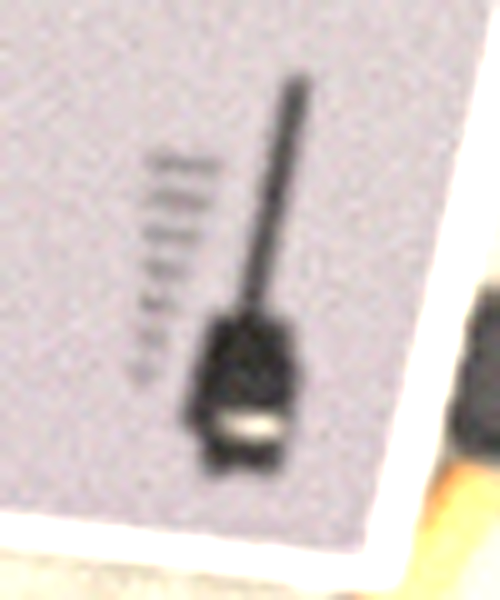

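Run:
```python
from h import *
yaw=np.radians(-7.2);t=np.radians(30)
C=R.from_euler("z",yaw).as_matrix()
Rp=C@R.from_euler("y",-t).as_matrix()  # x up slope, y left, z normal
print(Rp.round(4))
n=Rp[:,2]
p0=np.array([0.56724008,-0.05020599,0.10221444])
g=lambda x,y:(x/12+255-.46,y/12+175-.46)
e=lambda x,y:(x/10+310-.45,y/10+180-.45)
def S(lbl,fn,x,y,h):
    X=onplane("top",*fn(x,y),p0+n*h,n);print(lbl,X.round(4),((X-p0)@Rp*1000).round(1))
S("m90L",g,65,243,0);S("m90R",g,547,300,0);S("m0",g,332,70,0);S("m45L",g,167,108,0);S("m45R",g,487,152,0)
S("discL",g,122,272,.012);S("discR",g,492,310,.012);S("disctop",g,320,122,.012)
S("lineT",g,326,210,.044);S("lineB",g,305,350,.044)
S("barBL",g,195,430,.044);S("barBR",g,385,445,.044)
S("tabL",g,190,250,.046);S("tabR",g,430,275,.046)
S("slottop",e,298,75,0);S("dimline",e,250,425,.033);S("dimTL",e,205,318,.003);S("dimTR",e,290,325,.003)
S("dimBLtop",e,205,470,.033);S("dimBRtop",e,280,465,.033)
```

```text
[[ 0.8592  0.1253 -0.4961]
 [-0.1085  0.9921  0.0627]
 [ 0.5     0.      0.866 ]]
m90L [0.5791 0.0564 0.1013] [ -1.9 107.2   0. ]
m90R [ 0.5665 -0.0444  0.1014] [-1.6  5.7  0. ]
m0 [0.6131 0.001  0.1248] [45.1 56.6 -0. ]
m45L [0.606  0.0348 0.1183] [32.1 89.2 -0. ]
m45R [ 0.5965 -0.031   0.1176] [30.8 22.8 -0. ]
discL [0.5725 0.0443 0.1122] [-0.8 94.5 12. ]
discR [ 0.5642 -0.032   0.113 ] [ 0.8 17.7 12. ]
disctop [0.6019 0.0038 0.132 ] [38.8 57.9 12. ]
lineT [0.5826 0.0037 0.1579] [35.2 55.4 44. ]
lineB [0.5554 0.0075 0.1421] [ 3.5 55.8 44. ]
barBL [0.5396 0.0295 0.1314] [-17.8  75.7  44. ]
barBR [ 0.5364 -0.0087  0.1324] [-15.9  37.3  44. ]
tabL [0.575  0.0304 0.154 ] [23.8 81.  46. ]
tabR [ 0.5698 -0.0168  0.1544] [24.7 33.5 46. ]
slottop [ 0.5958 -0.1383  0.1249] [ 45.4 -83.8  -0. ]
dimline [ 0.5102 -0.1273  0.1133] [-35.1 -83.7  33. ]
dimTL [ 0.5366 -0.1201  0.0932] [-23.2 -73.2   3. ]
dimTR [ 0.5348 -0.1413  0.0937] [-22.3 -94.5   3. ]
dimBLtop [ 0.499  -0.1173  0.1061] [-49.5 -75.2  33. ]
dimBRtop [ 0.5002 -0.1355  0.1081] [-45.4 -93.   33. ]
```

Request:
carry_out:
  rows: [-0.034,0,0,0,0,0,1,-0.034,0,0,0,0,0,1,-0.034,0,0,0,0,0,1,0,-0.026,0.0263,0,0,0,1,0,-0.026,0.0263,0,0,0,1,0,-0.026,0.0263,0,0,0,1,0,-0.026,0.0263,0,0,0,1,0,-0.026,0.0263,0,0,0,1,0,-0.026,0.0263,0,0,0,1,0,-0.026,0.0263,0,0,0,1,0,-0.026,0.0263,0,0,0,1,0,-0.026,0.0263,0,0,0,1,0,-0.026,0.0263,0,0,0,1,0,-0.026,0.0263,0,0,0,1,0,-0.026,0.0263,0,0,0,1,0,-0.026,0.0263,0,0,0,1,0,-0.026,0.0263,0,0,0,1,0,-0.026,0.0263,0,0,0,1,0,-0.026,0.0263,0,0,0,1,0,-0.026,0.0263,0,0,0,1]

```text
clock: 1.77
ee_pos: [0.4831, 0.0154, 0.3305]
eef_rot: [2.586, 1.571, 2.233]
ft_force: [1.0, 0.5, 0.9]
gripper_width: 0.0949
```

Request:
carry_out:
  rows: [0,0,0,0.12,0,0,1,0,0,0,0.12,0,0,1,0,0,0,0.12,0,0,1,0,0,0,0.12,0,0,1,0,0,0,0.12,0,0,1,0,0,0,0.12,0,0,1,0,0,0,0.12,0,0,1,0,0,0,0.12,0,0,1,0,0,0,0.12,0,0,1,0,0,0,0.12,0,0,1,0,0,0,0.12,0,0,1,0,0,0,0.12,0,0,1,0,0,0,0.12,0,0,1,0,0,0,0.12,0,0,1,0,0,0,0.12,0,0,1,0,0,0,0.12,0,0,1,0,0,0,0.12,0,0,1,0,0,0,0.12,0,0,1,0,0,0,0.12,0,0,1,0,0,0,0.12,0,0,1]

```text
clock: 3.43
ee_pos: [0.4826, 0.0173, 0.3304]
eef_rot: [-0.643, 1.57, 2.881]
ft_force: [0.7, -0.5, -0.3]
gripper_width: 0.095
```

```bash
cat >> h.py <<'E'
yaw=np.radians(-7.2)
Rp=R.from_euler("z",yaw).as_matrix()@R.from_euler("y",-np.pi/6).as_matrix()
p0=np.array([0.56724,-0.05021,0.10221])
def goal(pos,dial=0.):
    p=p0+Rp@np.array(pos)/1000
    A=Rp@R.from_euler("z",dial).as_matrix()
    return p,np.stack([-A[:,2],-A[:,1],-A[:,0]],1)  # x=-n,y=-py,z=x cross y
def rep(pos,dial=0.):
    o=ctrl.get_obs();Rt=R.from_euler("xyz",o["eef_rot"]).as_matrix();p,G=goal(pos,dial)
    print("t",o["clock"].round(2) if hasattr(o["clock"],'round') else o["clock"],"panel xyz mm",((o["ee_pos"]-p0)@Rp*1000).round(1),"joints",o["joints"].round(3),"w",round(o["gripper_width"]*1000,1))
    print("shift tool",(Rt.T@(p-o["ee_pos"])).round(4),"rotvec",R.from_matrix(Rt.T@G).as_rotvec().round(4),"f(panel)",(o["ft_force"]@Rp).round(1),"tau panel",(o["ft_torque"]@Rp).round(2))
E
python3 - <<'E'
from h import *
rep((-1,56.5,183)); p,G=goal((0,0,0)); print(np.linalg.det(G))
Rt=R.from_euler("xyz",ctrl.get_obs()["eef_rot"]).as_matrix();print(Rt.round(3))
y=-Rp[:,1];print("rotx",np.arctan2(y@Rt[:,2],y@Rt[:,1]))
E
```

```text
t 3.4333 panel xyz mm [ 34.1  56.3 243.8] joints [-0.101  0.187  1.744  0.     1.212  1.087] w 95.0
shift tool [ 0.0702 -0.0001 -0.0001] rotvec [0.4967 0.5127 0.1333] f(panel) [ 0.5 -0.4 -0.6] tau panel [-0.07  0.1   0.06]
1.0
[[-0.001  0.374 -0.928]
 [ 0.    -0.928 -0.374]
 [-1.    -0.     0.   ]]
rotx 0.5085467285362777
```

Request:
carry_out:
  rows: [0,0,0,0.1017,0,0,1,0,0,0,0.1017,0,0,1,0,0,0,0.1017,0,0,1,0,0,0,0.1017,0,0,1,0,0,0,0.1017,0,0,1,0,0,0,0,0.1047,0,1,0,0,0,0,0.1047,0,1,0,0,0,0,0.1047,0,1,0,0,0,0,0.1047,0,1,0,0,0,0,0.1047,0,1,0.03,0,0.0175,0,0,0,1,0.03,0,0.0175,0,0,0,1,0,0,0,0,0,0,1]

```text
clock: 4.52
ee_pos: [0.4798, 0.0175, 0.2563]
eef_rot: [3.141, 1.056, -0.12]
ft_force: [0.2, 0.9, -0.5]
gripper_width: 0.0951
```

Run:
```python
from h import *
rep((-1,56.5,33))
im,d=ctrl.grab_frame("scene");cv2.imwrite("pics/s1.png",cv2.resize(im[60:260,150:350],None,fx=3,fy=3,interpolation=cv2.INTER_CUBIC))
```

```text
t 4.5167 panel xyz mm [ -5.4  56.2 181.1] joints [-0.094  0.109  2.167 -0.037  0.35   1.627] w 95.1
shift tool [ 0.148   0.0002 -0.0057] rotvec [0.0053 0.0084 0.0028] f(panel) [-0.2  0.9 -0.4] tau panel [-0.04  0.47  0.05]
```

View pics/s1.png

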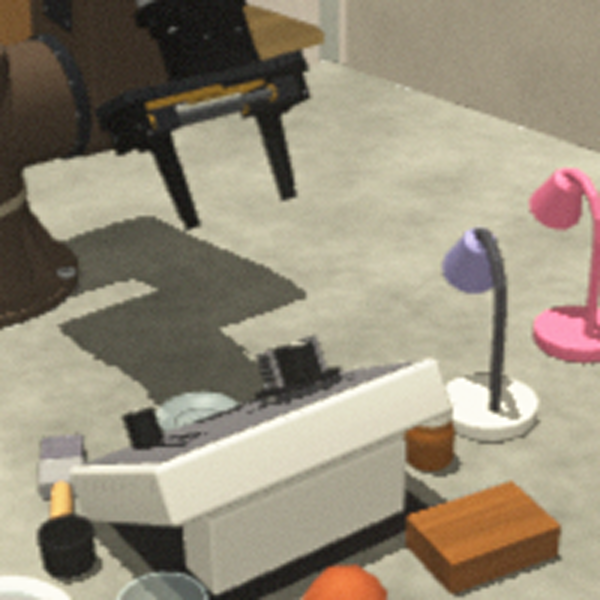

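Request:
carry_out:
  rows: [0.027,0,-0.0011,0.001,0.0016,0,1,0.027,0,-0.0011,0.001,0.0016,0,1,0.027,0,-0.0011,0.001,0.0016,0,1,0.027,0,-0.0011,0.001,0.0016,0,1,0.015,0,-0.0011,0.001,0.0016,0,1,0,0,0,0,0,0,1]

```text
clock: 5.07
ee_pos: [0.5503, 0.0089, 0.1567]
eef_rot: [-3.137, 1.041, -0.121]
ft_force: [-0.5, 0.2, -1.4]
gripper_width: 0.0951
```

Run:
```python
from h import *
rep((-1,56.5,33))
im,d=ctrl.grab_frame("scene");cv2.imwrite("pics/s2.png",cv2.resize(im[100:220,170:290],None,fx=5,fy=5,interpolation=cv2.INTER_CUBIC))
im,d=ctrl.grab_frame("top");cv2.imwrite("pics/t2.png",cv2.resize(im[140:260,230:350],None,fx=5,fy=5,interpolation=cv2.INTER_CUBIC))
```

```text
t 5.0667 panel xyz mm [ 6.3 56.5 59.3] joints [-0.099  0.38   2.155 -0.147  0.077  1.741] w 95.1
shift tool [0.0262 0.0001 0.0075] rotvec [-0.0001 -0.0064  0.0025] f(panel) [-1.2  0.1 -0.9] tau panel [-0.09  0.49 -0.03]
```

View pics/s2.png

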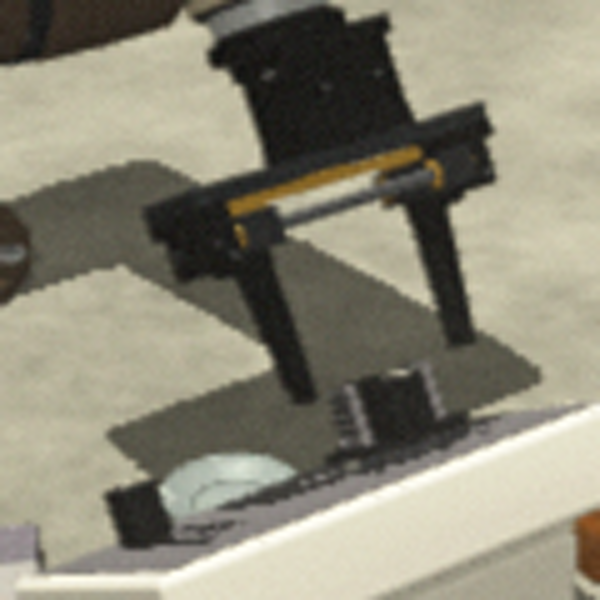

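View pics/t2.png

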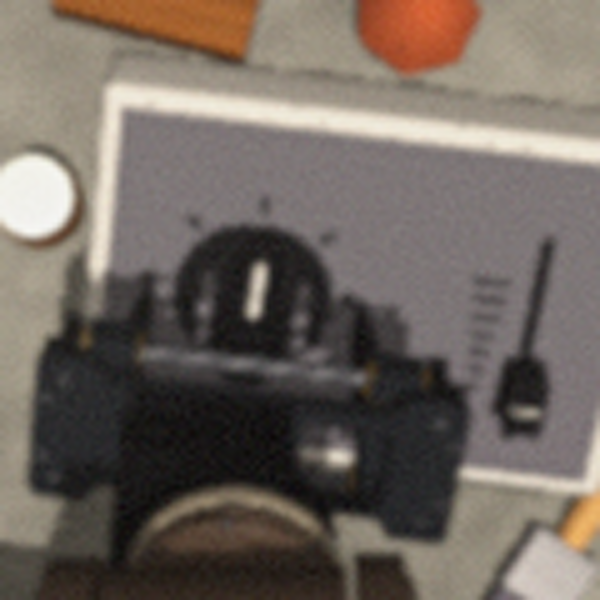

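```bash
cat > kin.py <<'E'
from h import *
from scipy.optimize import least_squares
def fk(q,P):
    a1,h,L2,f2,L4,f4,L6,lat=P
    u=lambda s:np.array([np.sin(s),0,np.cos(s)])
    p=np.array([a1,lat,h])+L2*u(q[1]+f2)+L4*u(q[1]+q[2]+f4)
    # forearm frame: axis X=u(s); roll j4 about it; j5 pitch; j6 roll
    s=q[1]+q[2]
    A=R.from_euler("y",s)*R.from_euler("z",SG[0]*q[3])*R.from_euler("y",q[4])*R.from_euler("z",SG[1]*q[5])
    M=A.as_matrix()  # tool axis = M z ; 
    T=np.stack([M[:,2],-SY*M[:,0],-SY*M[:,1]],1)
    p=p+L6*M[:,2]
    Z=R.from_euler("z",q[0]).as_matrix()
    return Z@p,Z@T
SG=[1,1];SY=1
E
python3 - <<'E'
import kin
from kin import *
D=[([1.11235856,.491558,1.5594675,0,1.0916704,-.1056158],[0.21585895,0.5862951,0.2280564],[-1.65231905,1.56969258,-2.00512715]),
([-0.101,0.187,1.744,0,1.212,1.087],[0.4826,0.0173,0.3304],[-0.643,1.57,2.881]),
([-0.094,0.109,2.167,-0.037,0.35,1.627],[.4798,.0175,.2563],[3.141,1.056,-.12])]
o=ctrl.get_obs();D.append((o["joints"],o["ee_pos"],o["eef_rot"]))
for a in(1,-1):
 for b in(1,-1):
  for c in(1,-1):
   kin.SG=[a,b];kin.SY=c
   e=[np.linalg.norm((R.from_matrix(fk(q,np.zeros(8))[1]).inv()*R.from_euler("xyz",r)).as_rotvec()) for q,p,r in D]
   print(a,b,c,np.round(e,3))
E
```

```text
1 1 1 [0.    0.001 0.001 0.   ]
1 1 -1 [3.142 3.141 3.141 3.142]
1 -1 1 [0.211 2.174 3.029 2.807]
1 -1 -1 [2.93  0.967 0.113 0.334]
-1 1 1 [0.    0.001 0.073 0.288]
-1 1 -1 [3.142 3.141 3.073 2.854]
-1 -1 1 [0.211 2.174 3.098 3.095]
-1 -1 -1 [2.93  0.967 0.05  0.052]
```

```bash
cat >> kin.py <<'E'
QL=np.array([[-3.1,3.1],[-.84,2.19],[.05,2.79],[-1.13,4.28],[.06,2.93],[-2.69,2.69]])
def ik(p,T,q0,P,free=False):
    def f(q):
        a,b=fk(q,P);return np.r_[(a-p)*10,R.from_matrix(b.T@T).as_rotvec()*2]
    lo,hi=(QL[:,0]+1e-3,QL[:,1]-1e-3) if not free else (-10,10)
    q0=np.array(q0) if free else np.clip(q0,lo+1e-3,hi-1e-3)
    r=least_squares(f,q0,bounds=(lo,hi),xtol=1e-12,ftol=1e-12,gtol=1e-12)
    return r.x,np.abs(r.fun/np.r_[10,10,10,2,2,2]).max()
E
python3 - <<'E'
from kin import *
D=[([1.11235856,.491558,1.5594675,0,1.0916704,-.1056158],[0.21585895,0.5862951,0.2280564]),
([-0.101,0.187,1.744,0,1.212,1.087],[0.4826,0.0173,0.3304]),
([-0.094,0.109,2.167,-0.037,0.35,1.627],[.4798,.0175,.2563])]
o=ctrl.get_obs();D.append((o["joints"],o["ee_pos"]))
def f(x): 
    return np.concatenate([(fk(q,x)[0]-p)*1000 for q,p in D]+[[ (x[3]/.3),(x[5])/.3,x[0]/1,(x[1]-.3)/1]])
r=least_squares(f,[.0,.3,.4,0,.4,0,.25,.066]);print(r.x.round(4),r.fun.round(2))
np.save("P.npy",r.x)
E
```

```text
[3.000e-04 1.960e-01 5.861e-01 3.000e-04 4.129e-01 1.033e-01 2.570e-01
 6.580e-02] [ 0.06  0.02  0.09 -0.04 -0.02 -0.14  0.04  0.12  0.14 -0.04 -0.04 -0.1
  0.    0.34  0.   -0.1 ]
```

Run:
```python
from kin import *
P=np.load("P.npy")
q0=ctrl.get_obs()["joints"]
def pose(th,ty=0,ws=0,wl=0):
    # ty: tilt about tool y (dial fixed). ws: world-fixed tilt about panel y
    p,G=goal((-1,56.5,33),th)
    G=Rp@R.from_rotvec([wl,ws,0]).as_matrix()@Rp.T@G@R.from_rotvec([0,ty,0]).as_matrix()
    return p,G
for kw in (dict(),dict(ty=-.1),dict(ws=.1),dict(ws=.06),dict(wl=.08),dict(wl=-.08)):
    print(kw);q=q0
    for th in np.arange(0,1.9,.2):
        p,G=pose(th,**kw)
        q,e=ik(p,G,q,P);print(round(th,2),q.round(3),round(e,4))
```

```text
{}
0.0 [-0.093  0.437  2.145 -0.394  0.061  1.993] 0.019
0.2 [-0.093  0.437  2.145 -0.394  0.061  1.793] 0.0201
0.4 [-0.093  0.437  2.145 -0.394  0.061  1.593] 0.0204
0.6 [-0.093  0.437  2.145 -0.394  0.061  1.393] 0.0199
0.8 [-0.093  0.437  2.145 -0.394  0.061  1.193] 0.0186
1.0 [-0.093  0.437  2.145 -0.394  0.061  0.993] 0.0165
1.2 [-0.093  0.437  2.145 -0.394  0.061  0.793] 0.0151
1.4 [-0.093  0.437  2.145 -0.394  0.061  0.593] 0.0175
1.6 [-0.093  0.437  2.145 -0.394  0.061  0.393] 0.0192
1.8 [-0.093  0.437  2.145 -0.394  0.061  0.193] 0.0202
{'ty': -0.1}
0.0 [-0.099  0.439  2.098 -0.061  0.182  1.655] 0.0
0.2 [-0.088  0.44   2.097 -0.196  0.184  1.599] 0.0
0.4 [-0.077  0.441  2.098 -0.332  0.183  1.544] 0.0
0.6 [-0.066  0.442  2.102 -0.474  0.18   1.494] 0.0
0.8 [-0.057  0.443  2.108 -0.624  0.175  1.452] 0.0
1.0 [-0.049  0.444  2.116 -0.786  0.168  1.421] 0.0
1.2 [-0.043  0.445  2.126 -0.964  0.16   1.404] 0.0
1.4 [-0.04   0.446  2.135 -1.129  0.154  1.372] 0.0027
1.6 [-0.042  0.444  2.135 -1.129  0.15   1.171] 0.0194
1.8 [-0.045  0.442  2.136 -1.129  0.141  0.969] 0.0324
{'ws':
[... 1452 characters left out ...]
38  2.167  1.407  0.091 -1.253] 0.0
1.6 [-0.146  0.438  2.167  1.407  0.091 -1.453] 0.0
1.8 [-0.146  0.438  2.167  1.407  0.091 -1.653] 0.0
{'wl': -0.08}
0.0 [-0.055  0.442  2.138 -1.059  0.124  2.689] 0.017
0.2 [-0.052  0.443  2.141 -1.129  0.124  2.562] 0.0118
0.4 [-0.052  0.443  2.141 -1.129  0.124  2.362] 0.0104
0.6 [-0.052  0.443  2.141 -1.129  0.124  2.162] 0.01
0.8 [-0.052  0.443  2.141 -1.129  0.124  1.962] 0.0115
1.0 [-0.052  0.443  2.141 -1.129  0.124  1.762] 0.0125
1.2 [-0.052  0.443  2.141 -1.129  0.124  1.562] 0.0131
1.4 [-0.052  0.443  2.141 -1.129  0.124  1.362] 0.0131
1.6 [-0.052  0.443  2.141 -1.129  0.124  1.162] 0.0126
1.8 [-0.052  0.443  2.141 -1.129  0.124  0.962] 0.0116
```

```bash
cat >> h.py <<'E'
WS=0.05
def goal(pos,dial=0.,ws=None):
    ws=WS if ws is None else ws
    p=p0+Rp@np.array(pos)/1000
    A=Rp@R.from_rotvec([0,ws,0]).as_matrix()@R.from_euler("z",dial).as_matrix()
    return p,np.stack([-A[:,2],-A[:,1],-A[:,0]],1)
E
python3 - <<'E'
from h import *
rep((-1,56.5,58))
E
```

```text
t 5.1667 panel xyz mm [ 6.3 56.7 61.5] joints [-0.098  0.375  2.157 -0.144  0.078  1.738] w 95.1
shift tool [0.0035 0.0002 0.0073] rotvec [ 0.0002 -0.0582  0.0027] f(panel) [ 0.6 -0.6  0.5] tau panel [-0.05  0.41  0.09]
```

Request:
carry_out:
  rows: [0,0,0.0024,0,-0.0194,0.001,1,0,0,0.0024,0,-0.0194,0.001,1,0.0035,0,0.0025,0,-0.0194,0.001,1,0,0,0,0,0,0,1]

```text
clock: 5.5
ee_pos: [0.5443, 0.0099, 0.1523]
eef_rot: [3.141, 1.096, -0.126]
ft_force: [0.4, 0.5, 0.1]
gripper_width: 0.0952
```

Run:
```python
from h import *
rep((-1,56.5,33))
```

```text
t 5.5 panel xyz mm [-1.2 56.8 58.5] joints [-0.097  0.383  2.138 -0.09   0.147  1.685] w 95.2
shift tool [ 0.0255  0.0003 -0.0015] rotvec [ 0.0003 -0.0009  0.0001] f(panel) [ 0.4  0.5 -0.1] tau panel [-0.02  0.46 -0.01]
```

Request:
carry_out:
  rows: [0.0085,0,-0.0005,0,0,0,1,0.0085,0,-0.0005,0,0,0,1,0.0085,0,-0.0005,0,0,0,1,0,0,0,0,0,0,1]

```text
clock: 5.83
ee_pos: [0.5571, 0.0082, 0.1272]
eef_rot: [3.141, 1.099, -0.126]
ft_force: [0.4, 1.3, -0.1]
gripper_width: 0.0951
```

Run:
```python
from h import *
rep((-1,56.5,33))
im,d=ctrl.grab_frame("scene");cv2.imwrite("pics/s3.png",cv2.resize(im[100:220,170:290],None,fx=5,fy=5,interpolation=cv2.INTER_CUBIC))
```

```text
t 5.8333 panel xyz mm [-2.6 56.7 30.3] joints [-0.098  0.444  2.13  -0.131  0.097  1.725] w 95.1
shift tool [-0.0027  0.0002 -0.0014] rotvec [ 0.0002  0.002  -0.    ] f(panel) [ 0.1  1.4 -0.2] tau panel [-0.02  0.46  0.01]
```

View pics/s3.png

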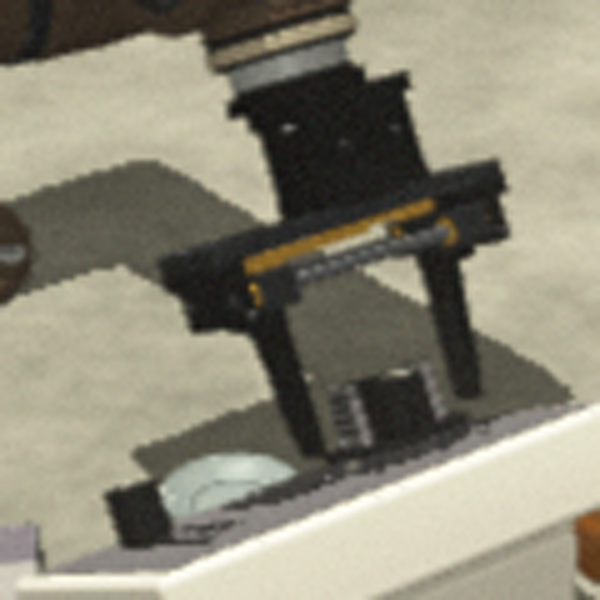

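Request:
carry_out:
  rows: [-0.0025,0,-0.0013,0,0.002,0,0.6,0,0,0,0,0,0,0.6,0,0,0,0,0,0,0.3,0,0,0,0,0,0,0.3,0,0,0,0,0,0,0.3,0,0,0,0,0,0,0.3]
  force: 16

```text
clock: 6.38
ee_pos: [0.5567, 0.0083, 0.1319]
eef_rot: [3.142, 1.095, -0.126]
ft_force: [-0.3, 0.5, 0.1]
gripper_width: 0.0603
```

Run:
```python
from h import *
rep((-1,56.5,33))
im,d=ctrl.grab_frame("scene");cv2.imwrite("pics/s4.png",cv2.resize(im[100:220,170:290],None,fx=5,fy=5,interpolation=cv2.INTER_CUBIC))
rep((-1,56.5,33))
```

```text
t 6.3833 panel xyz mm [-0.5 56.7 34.6] joints [-0.098  0.434  2.13  -0.124  0.103  1.719] w 60.3
shift tool [0.0016 0.0002 0.0004] rotvec [ 0.0002 -0.002   0.0001] f(panel) [-0.2  0.4  0.2] tau panel [-0.05  0.47  0.01]
t 6.4333 panel xyz mm [-0.5 56.8 34.6] joints [-0.098  0.434  2.13  -0.124  0.103  1.719] w 56.8
shift tool [0.0016 0.0003 0.0004] rotvec [ 0.0002 -0.002   0.0001] f(panel) [-0.2  0.4  1. ] tau panel [0.02 0.45 0.04]
```

View pics/s4.png

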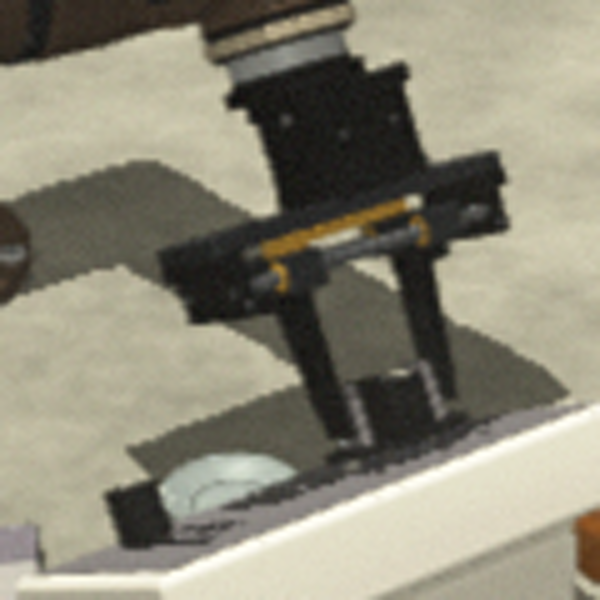

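Still closing and well centred. Continue, 1.5 mm lower.

Request:
carry_out:
  rows: [0.0015,0,0,0,0,0,0.3,0,0,0,0,0,0,0.3,0,0,0,0,0,0,0.3,0,0,0,0,0,0,0.3]

```text
clock: 6.77
ee_pos: [0.5575, 0.0082, 0.1306]
eef_rot: [-3.142, 1.095, -0.126]
ft_force: [-2.6, 0.3, 5.0]
gripper_width: 0.0394
```

Run:
```python
from h import *
rep((-1,56.5,33))
```

```text
t 6.7667 panel xyz mm [-0.5 56.7 33.1] joints [-0.098  0.438  2.129 -0.127  0.1    1.722] w 39.4
shift tool [0.0001 0.0002 0.0005] rotvec [ 0.     -0.0022  0.    ] f(panel) [ 0.2 -0.   5.6] tau panel [-0.23  0.36 -0.05]
```

Request:
carry_out:
  rows: [0,0,0,-0.05,0,0,0.3,0,0,0,-0.1,0,0,0.3,0,0,0,-0.1,0,0,0.3,0,0,0,-0.1,0,0,0.3,0,0,0,-0.1,0,0,0.3,0,0,0,-0.1,0,0,0.3,0,0,0,-0.05,0,0,0.3,0,0,0,0,0,0,0.3]

```text
clock: 7.43
ee_pos: [0.557, 0.0094, 0.1301]
eef_rot: [2.539, 1.096, -0.123]
ft_force: [-2.2, 14.3, 1.1]
gripper_width: 0.0393
```

Run:
```python
from h import *
rep((-1,56.5,33),.6)
```

```text
t 7.4333 panel xyz mm [-1.3 57.9 33. ] joints [-0.096  0.438  2.13  -0.127  0.1    1.119] w 39.3
shift tool [-0.      0.0013  0.0005] rotvec [ 0.0049 -0.0014  0.0002] f(panel) [-2.9 13.9  3. ] tau panel [ 1.89  0.67 -0.06]
```

Run:
```python
from h import *
im,d=ctrl.grab_frame("scene");a=cv2.resize(im[110:215,190:270],None,fx=5,fy=5,interpolation=cv2.INTER_CUBIC)
im,d=ctrl.grab_frame("top");b=cv2.resize(im[150:255,240:320],None,fx=5,fy=5,interpolation=cv2.INTER_CUBIC)
cv2.imwrite("pics/s5.png",np.clip(np.hstack([a,b])*1.6,0,255).astype(np.uint8))
```

```text
(no output)
```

View pics/s5.png

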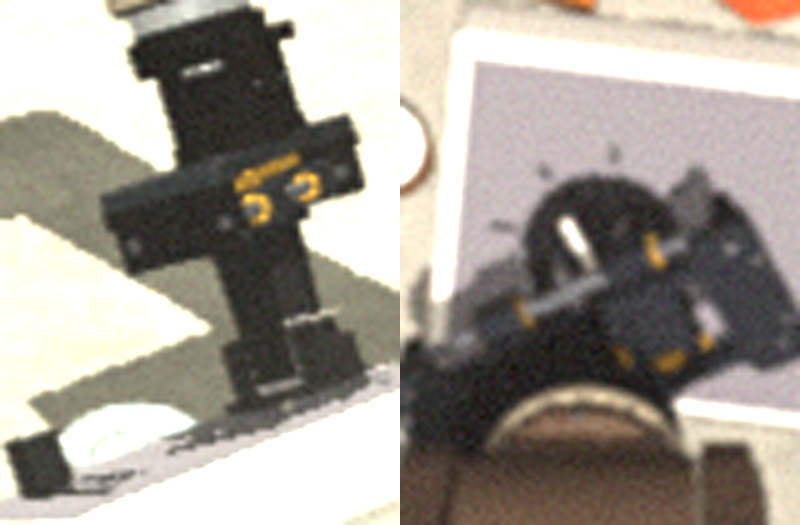

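Request:
carry_out:
  rows: [0,-0.0014,0.002,0,0,0,0.3,0,0,0,0,0,0,0.3]

```text
clock: 7.7
ee_pos: [0.5567, 0.0094, 0.13]
eef_rot: [2.543, 1.091, -0.123]
ft_force: [6.0, 11.0, 1.4]
gripper_width: 0.0391
```

Run:
```python
from h import *
rep((-1,56.5,33),.6)
```

```text
t 7.7 panel xyz mm [-1.6 57.8 33. ] joints [-0.096  0.438  2.134 -0.136  0.091  1.132] w 39.1
shift tool [0.     0.0014 0.0002] rotvec [ 0.0012 -0.0055 -0.0023] f(panel) [ 4.6 11.7 -1.1] tau panel [ 1.64 -0.54 -0.1 ]
```

Request:
carry_out:
  rows: [0,-0.0008,-0.001,0,0,0,0.3,0,0,0,0,0,0,0.3]

```text
clock: 7.87
ee_pos: [0.5568, 0.0096, 0.13]
eef_rot: [2.542, 1.093, -0.125]
ft_force: [3.4, 0.7, 2.0]
gripper_width: 0.0393
```

Run:
```python
from h import *
rep((-1,56.5,33),.6)
```

```text
t 7.8667 panel xyz mm [-1.5 58.1 33. ] joints [-0.095  0.438  2.132 -0.149  0.095  1.146] w 39.3
shift tool [0.     0.0016 0.0004] rotvec [ 0.0001 -0.0036 -0.0022] f(panel) [3.8 1.1 0.1] tau panel [-0.47 -0.57  0.03]
```

Request:
carry_out:
  rows: [0,-0.0001,0.0003,-0.1,0,0,0.3,0,-0.0001,0.0003,-0.1,0,0,0.3,0,-0.0001,0.0003,-0.1,0,0,0.3,0,-0.0001,0.0003,-0.1,0,0,0.3,0,-0.0001,0.0003,-0.1,0,0,0.3,0,-0.0001,0.0003,-0.1,0,0,0.3,0,0,0,0,0,0,0.3]

```text
clock: 8.45
ee_pos: [0.5555, 0.0099, 0.1293]
eef_rot: [1.936, 1.092, -0.123]
ft_force: [5.3, 12.7, 0.4]
gripper_width: 0.0396
```

```bash
cat >> h.py <<'E'
def jf(th):
    f=ctrl.get_obs()["ft_force"]@Rp
    G=Rp.T@goal((0,0,0),th,0)[1]; print("force in tool y,z",(f@G)[1:].round(1))
E
python3 - <<'E'
from h import *
rep((-3,57,33),1.2);jf(1.2)
E
```

```text
t 8.45 panel xyz mm [-3.1 58.2 33.1] joints [-0.095  0.438  2.137 -0.144  0.089  0.533] w 39.6
shift tool [0.0001 0.0005 0.0011] rotvec [ 0.0078 -0.0031 -0.0043] f(panel) [ 3.4 13.3 -1.5] tau panel [ 2.16 -0.79  0.01]
force in tool y,z [ -1.7 -13.6]
```

Request:
carry_out:
  rows: [0,0,-0.0012,0,0,0,0.3,0,0,0,0,0,0,0.3,0,0,0,0,0,0,0.3]
  force: 3

```text
clock: 8.7
ee_pos: [0.5551, 0.0101, 0.1291]
eef_rot: [1.942, 1.095, -0.125]
ft_force: [2.4, 1.6, 2.1]
gripper_width: 0.045
```

Run:
```python
from h import *
rep((-3,57,33),1.2);jf(1.2)
```

```text
t 8.7 panel xyz mm [-3.5 58.3 33.1] joints [-0.094  0.438  2.136 -0.154  0.092  0.552] w 45.0
shift tool [0.0001 0.0009 0.001 ] rotvec [ 0.0002 -0.0012 -0.0024] f(panel) [2.9 1.9 0.8] tau panel [ 0.42 -0.27  0.17]
force in tool y,z [ 2.1 -2.8]
```

Request:
carry_out:
  rows: [0,0,0,-0.04,0,0,0.3,0,0,0,-0.04,0,0,0.3,0,0,0,-0.04,0,0,0.3,0,0,0,-0.04,0,0,0.3,0,0,0,0,0,0,0.3]

```text
clock: 9.12
ee_pos: [0.5547, 0.0096, 0.1289]
eef_rot: [1.78, 1.095, -0.126]
ft_force: [1.1, -2.9, 1.7]
gripper_width: 0.0458
```

Run:
```python
from h import *
rep((-3,57,33),1.36);jf(1.36)
im,d=ctrl.grab_frame("top");b=cv2.resize(im[150:255,240:320],None,fx=5,fy=5,interpolation=cv2.INTER_CUBIC)
cv2.imwrite("pics/s6.png",np.clip(b*1.6,0,255).astype(np.uint8))
```

```text
t 9.1167 panel xyz mm [-3.9 57.8 33.1] joints [-0.095  0.438  2.136 -0.154  0.093  0.391] w 45.8
shift tool [0.0001 0.0011 0.0006] rotvec [ 0.0011 -0.0001 -0.0017] f(panel) [ 2.1 -2.7  0.8] tau panel [-0.52 -0.15  0.07]
force in tool y,z [2.6 2.2]
```

View pics/s6.png

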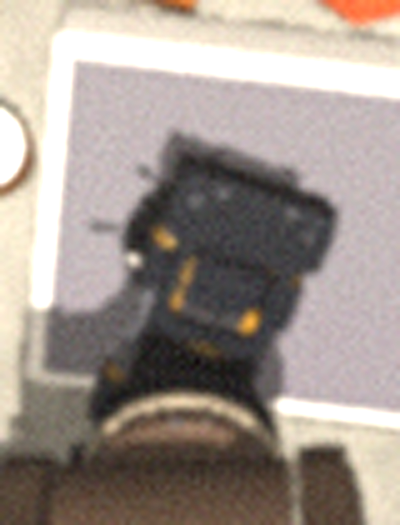

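Request:
carry_out:
  rows: [0,0,0,-0.03,0,0,0.3,0,0,0,-0.03,0,0,0.3,0,0,0,0,0,0,0.3]

```text
clock: 9.42
ee_pos: [0.5547, 0.0098, 0.1289]
eef_rot: [1.722, 1.096, -0.126]
ft_force: [0.3, -3.5, 2.2]
gripper_width: 0.0456
```

Request:
carry_out:
  rows: [0,0,0,-0.03,0,0,0.3,0,0,0,-0.03,0,0,0.3,0,0,0,0,0,0,0.3]

```text
clock: 9.67
ee_pos: [0.5547, 0.0098, 0.1289]
eef_rot: [1.662, 1.096, -0.126]
ft_force: [0.4, -3.0, 1.4]
gripper_width: 0.0457
```

Run:
```python
from h import *
rep((-3,57,33),1.48);jf(1.48)
```

```text
t 9.6667 panel xyz mm [-4.  58.  33.1] joints [-0.095  0.438  2.137 -0.154  0.093  0.273] w 45.7
shift tool [0.     0.0011 0.0009] rotvec [-0.0006 -0.     -0.0015] f(panel) [ 1.4 -2.9  0.8] tau panel [-0.61 -0.08  0.07]
force in tool y,z [1.6 2.8]
```

Request:
carry_out:
  rows: [0,0,0,-0.03,0,0,0.3,0,0,0,-0.03,0,0,0.3,0,0,0,0,0,0,0.3]

```text
clock: 9.92
ee_pos: [0.5546, 0.0099, 0.1288]
eef_rot: [1.602, 1.096, -0.126]
ft_force: [0.5, -2.3, 1.9]
gripper_width: 0.047
```

Request:
carry_out:
  rows: [0,0,0,-0.03,0,0,0.3,0,0,0,-0.03,0,0,0.3,0,0,0,0,0,0,0.3]

```text
clock: 10.17
ee_pos: [0.5544, 0.01, 0.1287]
eef_rot: [1.542, 1.096, -0.126]
ft_force: [3.7, 0.4, 3.0]
gripper_width: 0.0532
```

Run:
```python
from h import *
rep((-3,57,33),1.6);jf(1.6)
```

```text
t 10.1667 panel xyz mm [-4.3 58.2 33.1] joints [-0.094  0.438  2.137 -0.154  0.093  0.153] w 53.2
shift tool [0.     0.0013 0.0012] rotvec [-0.0009  0.     -0.001 ] f(panel) [4.7 0.9 0.8] tau panel [ 0.02 -0.61  0.07]
force in tool y,z [ 4.7 -0.8]
```

Request:
carry_out:
  rows: [0,0,0,0,0,0,0.85,0,0,0,0,0,0,0.85,0,0,0,0,0,0,0.85,0,0,0,0,0,0,0.85,-0.01,0,0,0,0,0,0.85,-0.03,0,0,0,0,0,0.85,-0.03,0,0,0,0,0,0.85,-0.03,0,0,0,0,0,0.85,-0.03,0,0,0,0,0,0.85,-0.02,0,0,0,0,0,0.85]

```text
clock: 11.0
ee_pos: [0.4853, 0.019, 0.265]
eef_rot: [1.543, 1.094, -0.124]
ft_force: [-0.5, -0.0, 0.6]
gripper_width: 0.0808
```

Run:
```python
from h import *
rep((-3,57,183),1.6)
im,d=ctrl.grab_frame("scene");a=cv2.resize(im[130:215,190:270],None,fx=6,fy=6,interpolation=cv2.INTER_CUBIC)
cv2.imwrite("pics/s7.png",np.clip(a*1.5,0,255).astype(np.uint8))
im,d=ctrl.grab_frame("top");b=cv2.resize(im[150:255,240:350],None,fx=5,fy=5,interpolation=cv2.INTER_CUBIC)
cv2.imwrite("pics/t7.png",np.clip(b*1.5,0,255).astype(np.uint8))
```

```text
t 11.0 panel xyz mm [  3.5  58.4 186. ] joints [-0.088  0.111  2.119 -0.039  0.435  0.039] w 80.8
shift tool [ 0.0033 -0.0064  0.0012] rotvec [ 0.     -0.0008 -0.0037] f(panel) [-0.1 -0.1  0.7] tau panel [-0.04  0.36  0.08]
```

View pics/s7.png

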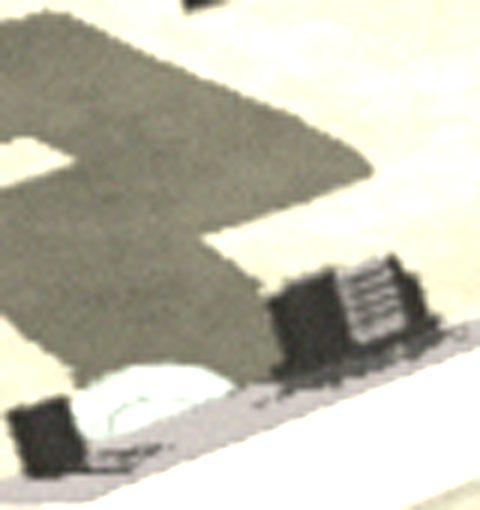

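View pics/t7.png

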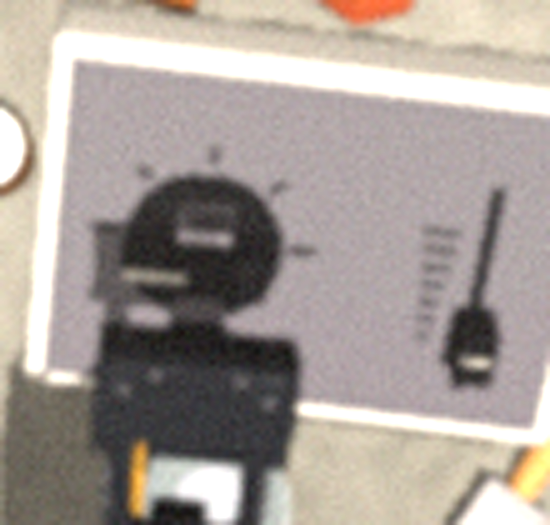

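Run:
```python
from kin import *
P=np.load("P.npy")
q=ctrl.get_obs()["joints"]
for th in (1.57,):
  for ws in(.05,.1,.15):
    for pos in ((-38,-83,120),(-38,-83,26),(-10,-83,26),(10,-83,26),(25,-83,26)):
        p,G=goal(pos,th,ws);q,e=ik(p,G,q,P);print(ws,pos,q.round(3),round(e,4))
rep((-38,-83,150),1.57)
im,d=ctrl.grab_frame("top")
g=lambda x,y:(x/5+240-.4,y/5+150-.4)
n=Rp[:,2]
def S(l,x,y,h):
    X=onplane("top",*g(x,y),p0+n*h,n);print(l,((X-p0)@Rp*1000).round(1))
S("lineL",122,273,.044);S("lineR",186,279,.044)
```

```text
0.05 (-38, -83, 120) [-0.478  0.238  2.24   0.64   0.266 -0.938] 0.0
0.05 (-38, -83, 26) [-0.438  0.46   2.22   1.517  0.141 -1.795] 0.0
0.05 (-10, -83, 26) [-0.42   0.452  2.153  1.03   0.155 -1.287] 0.0
0.05 (10, -83, 26) [-0.409  0.449  2.105  0.782  0.182 -1.026] 0.0
0.05 (25, -83, 26) [-0.401  0.448  2.069  0.648  0.207 -0.883] 0.0
0.1 (-38, -83, 120) [-0.467  0.242  2.209  0.453  0.32  -0.745] 0.0
0.1 (-38, -83, 26) [-0.429  0.458  2.189  0.952  0.151 -1.224] 0.0
0.1 (-10, -83, 26) [-0.413  0.452  2.122  0.636  0.197 -0.889] 0.0
0.1 (10, -83, 26) [-0.402  0.45   2.074  0.5    0.236 -0.741] 0.0
0.1 (25, -83, 26) [-0.394  0.451  2.038  0.428  0.266 -0.66 ] 0.0
0.15 (-38, -83, 120) [-0.457  0.248  2.178  0.326  0.379 -0.613] 0.0
0.15 (-38, -83, 26) [-0.421  0.458  2.158  0.572  0.197 -0.838] 0.0
0.15 (-10, -83, 26) [-0.405  0.454  2.091  0.408  0.257 -0.656] 0.0
0.15 (10, -83, 26) [-0.395  0.454  2.042  0.335  0.3   -0.572] 0.0
0.15 (25, -83, 26) [-0.388  0.455  2.006  0.294  0.332 -0.523] 0.0
t 11.1 panel xyz mm [  4.4  58.5 186.2] joints [-0.088  0.11   2.119 -0.039  0.432  0.04 ] w 80.9
shift tool [ 0.0379 -0.045   0.1402] rotvec [ 0.0302 -0.0008 -0.0071] f(panel) [-0.4  0.1 -0.6] tau panel [-0.09  0.36  0.04]
lineL [-3.1 93.7 44. ]
lineR [-2.1 62.8 44. ]
```

```bash
sed -i 's/^WS=0.05/WS=0.1/' h.py
python3 - <<'E'
from h import *
rep((-38,-83,110),1.57)
E
```

```text
t 11.15 panel xyz mm [  3.8  58.3 184.6] joints [-0.088  0.114  2.12  -0.04   0.43   0.04 ] w 80.8
shift tool [ 0.0763 -0.0426  0.1402] rotvec [ 0.0301  0.0001 -0.0551] f(panel) [ 0.5  0.7 -0.1] tau panel [-0.13  0.25  0.03]
```

Request:
carry_out:
  rows: [0,-0.008,0.028,0.005,0,-0.01,0.6,0,-0.008,0.028,0.005,0,-0.01,0.6,0,-0.008,0.028,0.005,0,-0.01,0.6,0,-0.008,0.028,0.005,0,-0.01,0.6,0,-0.008,0.028,0.005,0,-0.015,0.6,0.025,0,0,0.005,0,0,0.6,0.025,0,0,0,0,0,0.6,0.025,0,0,0,0,0,0.6,0,0,0,0,0,0,0.6]

```text
clock: 11.9
ee_pos: [0.4657, -0.1209, 0.1731]
eef_rot: [1.574, 1.157, -0.125]
ft_force: [-0.3, 0.9, -1.1]
gripper_width: 0.0571
```

Run:
```python
from h import *
rep((-38,-83,26),1.57)
im,d=ctrl.grab_frame("scene");a=cv2.resize(im[130:230,180:280],None,fx=5,fy=5,interpolation=cv2.INTER_CUBIC)
cv2.imwrite("pics/s8.png",np.clip(a*1.5,0,255).astype(np.uint8))
im,d=ctrl.grab_frame("top");b=cv2.resize(im[150:255,240:350],None,fx=5,fy=5,interpolation=cv2.INTER_CUBIC)
cv2.imwrite("pics/t8.png",np.clip(b*1.8,0,255).astype(np.uint8))
```

```text
t 11.9 panel xyz mm [-44.1 -82.9 107.3] joints [-0.464  0.272  2.217  0.484  0.292 -0.776] w 57.1
shift tool [0.0802 0.0149 0.0001] rotvec [-0.0018 -0.0004  0.0098] f(panel) [-0.9  0.8 -0.7] tau panel [-0.07  0.27  0.06]
```

View pics/s8.png

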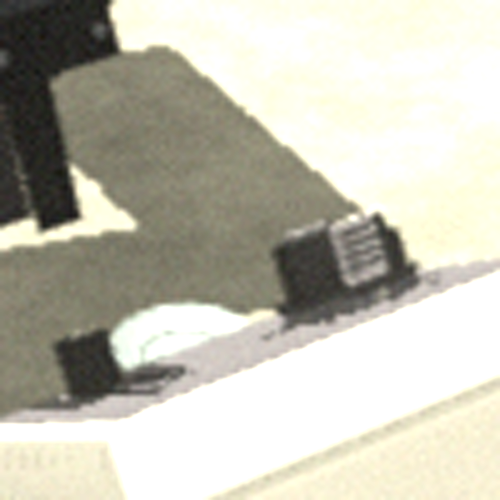

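View pics/t8.png

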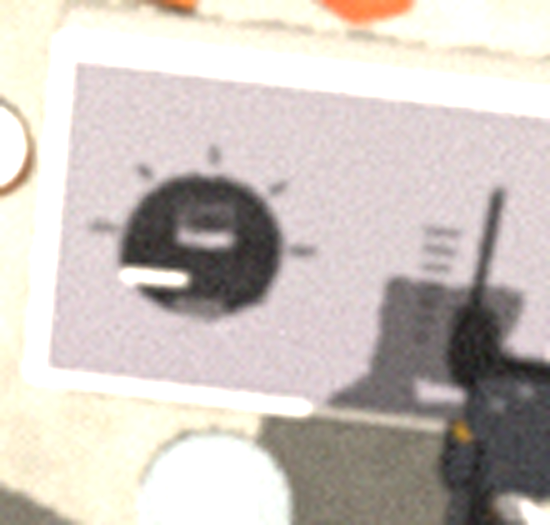

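Request:
carry_out:
  rows: [0,0.005,0,0,0,0.003,0.6,0,0.005,0,0,0,0.003,0.6,0.025,0.0025,0,0,0,0.003,0.6,0.025,0.002,0,0,0,0,0.6,0,0,0,0,0,0,0.6]

```text
clock: 12.42
ee_pos: [0.5009, -0.1251, 0.1367]
eef_rot: [1.571, 1.142, -0.127]
ft_force: [0.1, -0.4, -0.3]
gripper_width: 0.0568
```

Run:
```python
from h import *
rep((-38,-83,26),1.57)
im,d=ctrl.grab_frame("scene");a=cv2.resize(im[130:230,180:280],None,fx=5,fy=5,interpolation=cv2.INTER_CUBIC)
cv2.imwrite("pics/s9.png",np.clip(a*1.5,0,255).astype(np.uint8))
```

```text
t 12.4167 panel xyz mm [-31.6 -82.6  58.1] joints [-0.437  0.384  2.189  0.684  0.202 -0.958] w 56.8
shift tool [ 0.0325 -0.0033  0.0004] rotvec [ 0.0002  0.0004 -0.0052] f(panel) [-0.  -0.3 -0.3] tau panel [-0.11  0.25  0.09]
```

View pics/s9.png

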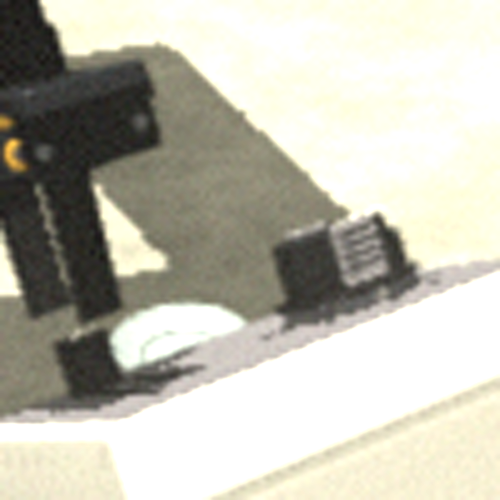

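Request:
carry_out:
  rows: [0.01,-0.001,0,0,0,-0.0025,0.6,0.01,-0.001,0,0,0,-0.0025,0.6,0.011,-0.001,0,0,0,0,0.6,0,0,0,0,0,0,0.6]

```text
clock: 12.8
ee_pos: [0.51, -0.1261, 0.1091]
eef_rot: [1.571, 1.145, -0.125]
ft_force: [-0.7, 0.7, 0.6]
gripper_width: 0.0568
```

Run:
```python
from h import *
rep((-38,-83,26),1.57)
im,d=ctrl.grab_frame("scene");a=cv2.resize(im[150:230,180:280],None,fx=6,fy=6,interpolation=cv2.INTER_CUBIC)
cv2.imwrite("pics/s10.png",np.clip(a*1.7,0,255).astype(np.uint8))
```

```text
t 12.8 panel xyz mm [-37.5 -82.4  29.6] joints [-0.43   0.45   2.191  0.929  0.155 -1.201] w 56.8
shift tool [ 0.0037 -0.0002  0.0006] rotvec [ 0.0003 -0.0001 -0.0017] f(panel) [-0.4  0.6  0.9] tau panel [-0.07  0.31  0.04]
```

View pics/s10.png

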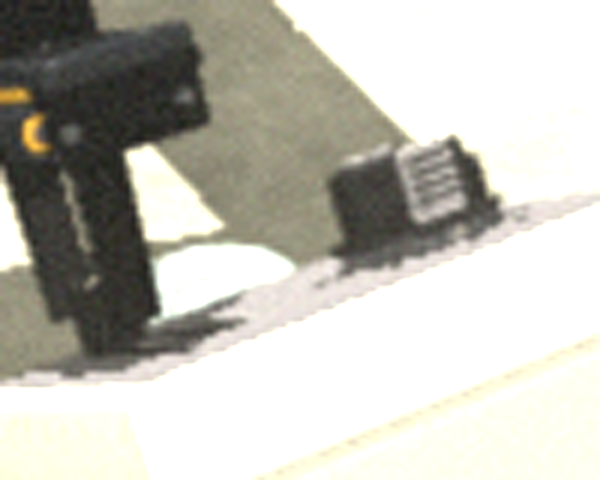

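Straddling the block without contact. Lower 3 mm and close lightly.

Request:
carry_out:
  rows: [0.003,0,0.0005,0,0,0,0.25,0,0,0,0,0,0,0.25,0,0,0,0,0,0,0.25,0,0,0,0,0,0,0.25,0,0,0,0,0,0,0.25,0,0,0,0,0,0,0.25]
  force: 5

```text
clock: 13.35
ee_pos: [0.5112, -0.1269, 0.1065]
eef_rot: [1.569, 1.145, -0.128]
ft_force: [-1.9, 0.9, 7.2]
gripper_width: 0.0318
```

Run:
```python
from h import *
rep((-10,-83,26),1.57)
```

```text
t 13.35 panel xyz mm [-37.7 -83.2  26.7] joints [-0.43   0.456  2.19   0.959  0.15  -1.232] w 31.8
shift tool [-0.002   0.0277 -0.0002] rotvec [ 0.0004  0.0009 -0.0019] f(panel) [1.9 0.6 7.2] tau panel [ 0.06 -0.09  0.06]
```

Request:
carry_out:
  rows: [-0.0004,0.004,0,0,0,0,0.25,-0.0008,0.008,0,0,0,0,0.25,-0.0008,0.008,0,0,0,0,0.25,-0.0008,0.008,0,0,0,0,0.25,-0.0008,0.008,0,0,0,0,0.25,-0.0004,0.004,0,0,0,0,0.25,0,0,0,0,0,0,0.25]

```text
clock: 13.93
ee_pos: [0.5459, -0.1314, 0.1266]
eef_rot: [1.569, 1.146, -0.128]
ft_force: [-1.3, 1.8, 5.9]
gripper_width: 0.0314
```

Run:
```python
from h import *
rep((20,-83,26.5),1.57)
```

```text
t 13.9333 panel xyz mm [  2.6 -83.2  26.6] joints [-0.406  0.449  2.093  0.547  0.22  -0.792] w 31.4
shift tool [-0.0016  0.0173 -0.0002] rotvec [ 0.0005  0.001  -0.0015] f(panel) [1.6 1.6 5.8] tau panel [0.07 0.   0.05]
```

Request:
carry_out:
  rows: [-0.0004,0.004,0,0,0,0,0.25,-0.0004,0.004,0,0,0,0,0.25,0,0,0,0,0,0,0.25]

```text
clock: 14.18
ee_pos: [0.5525, -0.1322, 0.1304]
eef_rot: [1.569, 1.146, -0.128]
ft_force: [-2.9, 0.5, 6.4]
gripper_width: 0.0313
```

Request:
carry_out:
  rows: [-0.0002,0.002,0,0,0,0,0.25,-0.0002,0.002,0,0,0,0,0.25,0,0,0,0,0,0,0.25]

```text
clock: 14.43
ee_pos: [0.5556, -0.1326, 0.1322]
eef_rot: [1.57, 1.147, -0.128]
ft_force: [-4.3, 1.0, 5.6]
gripper_width: 0.0316
```

Run:
```python
from h import *
rep((20,-83,26.5),1.57)
```

```text
t 14.4333 panel xyz mm [ 14.  -83.2  26.6] joints [-0.4    0.449  2.065  0.478  0.244 -0.716] w 31.6
shift tool [-0.0005  0.006  -0.0002] rotvec [ 0.0002  0.0008 -0.0004] f(panel) [-1.   0.4  7. ] tau panel [-0.07  0.38  0.05]
```

Request:
carry_out:
  rows: [-0.0002,0.0015,0,0,0,0,0.25,-0.0001,0.0015,0,0,0,0,0.25,0,0,0,0,0,0,0.25]

```text
clock: 14.68
ee_pos: [0.5577, -0.1328, 0.1333]
eef_rot: [1.571, 1.148, -0.127]
ft_force: [-5.8, 0.0, 3.6]
gripper_width: 0.0319
```

Run:
```python
from h import *
rep((20,-83,26.5),1.57)
```

```text
t 14.6833 panel xyz mm [ 16.3 -83.1  26.5] joints [-0.399  0.449  2.059  0.463  0.25  -0.7  ] w 31.9
shift tool [-0.0003  0.0037 -0.0001] rotvec [0.0002 0.0004 0.0008] f(panel) [-3.2 -0.7  5.9] tau panel [-0.17  0.95  0.08]
```

Request:
carry_out:
  rows: [-0.0001,0.0015,0,0,0,0,0.25,0,0.0015,0,0,0,0,0.25,0,0,0,0,0,0,0.25]

```text
clock: 14.93
ee_pos: [0.5591, -0.1327, 0.1338]
eef_rot: [1.573, 1.151, -0.124]
ft_force: [-11.8, -1.0, 1.7]
gripper_width: 0.0342
```

Run:
```python
from h import *
rep((20,-83,26.5),1.57)
```

```text
t 14.9333 panel xyz mm [ 17.8 -82.8  26.2] joints [-0.398  0.45   2.053  0.448  0.257 -0.684] w 34.2
shift tool [-0.0006  0.0022  0.0002] rotvec [ 0.0002 -0.0007  0.0039] f(panel) [-9.2 -2.5  7.3] tau panel [-0.65  2.11  0.19]
```

Request:
carry_out:
  rows: [0,0.0015,0,0,0,0,0.25,0,0,0,0,0,0,0.25]

```text
clock: 15.1
ee_pos: [0.5604, -0.1328, 0.1343]
eef_rot: [1.573, 1.151, -0.124]
ft_force: [-12.1, -0.1, 0.2]
gripper_width: 0.0372
```

Run:
```python
from h import *
rep((20,-83,26.5),1.57)
```

```text
t 15.1 panel xyz mm [ 19.1 -82.8  26. ] joints [-0.397  0.451  2.049  0.442  0.26  -0.677] w 37.2
shift tool [-0.0006  0.0008  0.0002] rotvec [ 0.0001 -0.0008  0.0042] f(panel) [-10.2  -1.6   6.2] tau panel [-0.45  2.17  0.11]
```

Request:
carry_out:
  rows: [0,0,0,0,0,0,0.65,0,0,0,0,0,0,0.65,0,0,0,0,0,0,0.65,0,0,0,0,0,0,0.65,-0.01,0,0,0,0,0,0.65,-0.03,0,0,0,0,0,0.65,-0.04,0,0,0,0,0,0.65,-0.04,0,0,0,0,0,0.65,-0.04,0,0,0,0,0,0.65,-0.04,0,0,0,0,0,0.65,0,0,0,0,0,0,0.65]

```text
clock: 16.02
ee_pos: [0.4804, -0.1232, 0.3245]
eef_rot: [1.561, 1.137, -0.135]
ft_force: [0.8, -1.4, 1.5]
gripper_width: 0.0616
```

Run:
```python
from h import *
rep((20,-83,200),1.57)
im,d=ctrl.grab_frame("scene");a=im[100:300,130:350];cv2.imwrite("pics/s11.png",cv2.resize(a,None,fx=3,fy=3,interpolation=cv2.INTER_CUBIC))
im,d=ctrl.grab_frame("top");b=cv2.resize(im[120:280,170:410],None,fx=3.3,fy=3.3,interpolation=cv2.INTER_CUBIC)
cv2.imwrite("pics/t11.png",b)
```

```text
t 16.0167 panel xyz mm [ 44.5 -83.3 231. ] joints [-0.454  0.061  1.978  0.206  0.699 -0.459] w 61.6
shift tool [ 0.0331 -0.0216 -0.0005] rotvec [ 0.0014  0.004  -0.0103] f(panel) [ 1.6 -1.3  0.8] tau panel [-0.14  0.3   0.06]
```

View pics/s11.png

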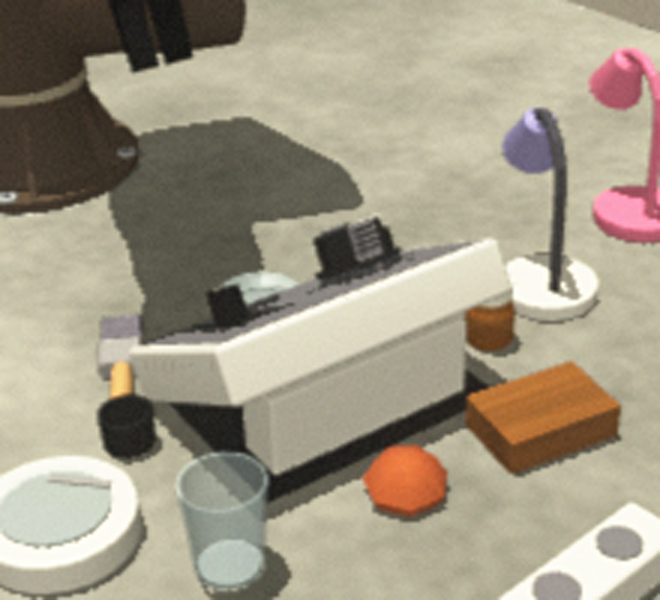

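View pics/t11.png

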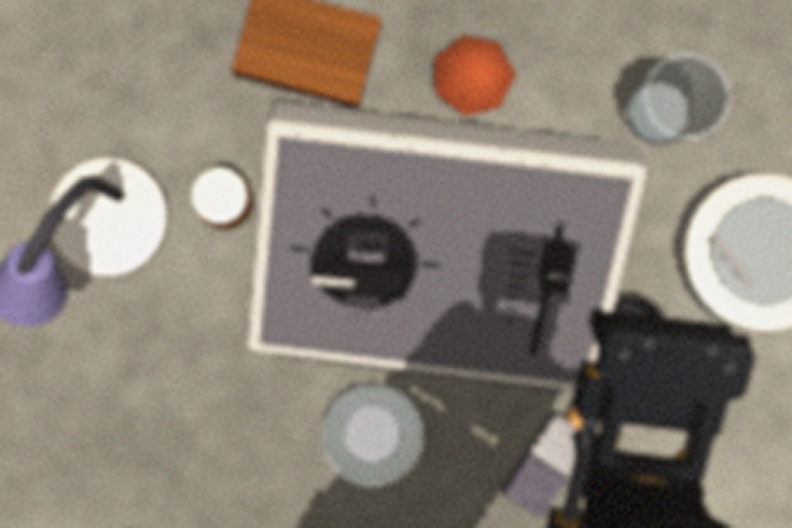

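Request:
carry_out:
  rows: [-0.03,-0.02,0.02,0,0,0,0.65,-0.03,-0.02,0.02,0,0,0,0.65,-0.02,-0.02,0.03,0,0,0,0.65,0,-0.02,0.03,0,0,0,0.65,0,0,0.04,0,0,0,0.65,0,0,0.04,0,0,0,0.65,0,0,0,0,0,0,0.65]

```text
clock: 16.7
ee_pos: [0.3524, -0.294, 0.3559]
eef_rot: [1.572, 1.148, -0.131]
ft_force: [0.1, -0.1, -0.3]
gripper_width: 0.0616
```

Run:
```python
from h import *
im,d=ctrl.grab_frame("top");cv2.imwrite("pics/t12.png",im)
b=cv2.resize(im[175:225,255:305],None,fx=12,fy=12,interpolation=cv2.INTER_CUBIC)
cv2.imwrite("pics/t12d.png",np.clip(b*2.2,0,255).astype(np.uint8))
b=cv2.resize(im[180:240,310:360],None,fx=10,fy=10,interpolation=cv2.INTER_CUBIC)
cv2.imwrite("pics/t12m.png",np.clip(b*2.,0,255).astype(np.uint8))
im0=cv2.imread("pics/top0.png")
df=cv2.absdiff(im0,im).max(2);cv2.imwrite("pics/df.png",np.clip(df*3.,0,255).astype(np.uint8))
```

```text
(no output)
```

View pics/t12d.png

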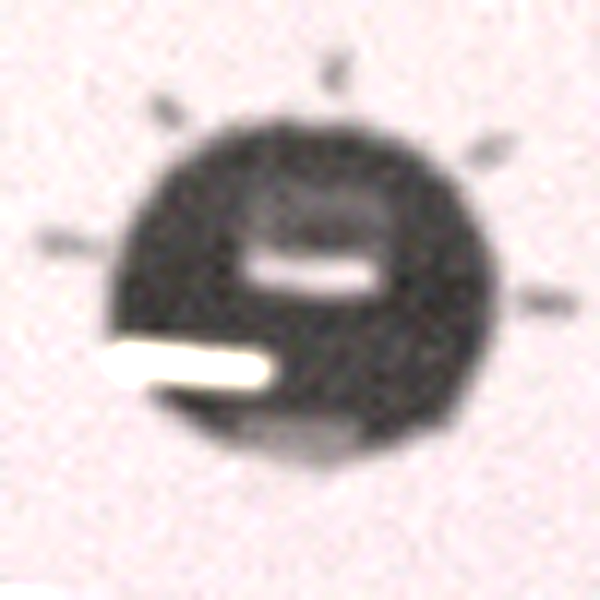

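View pics/t12m.png

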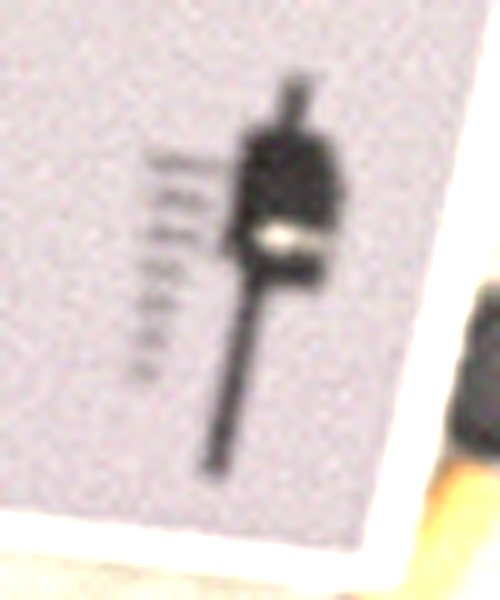

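View pics/df.png

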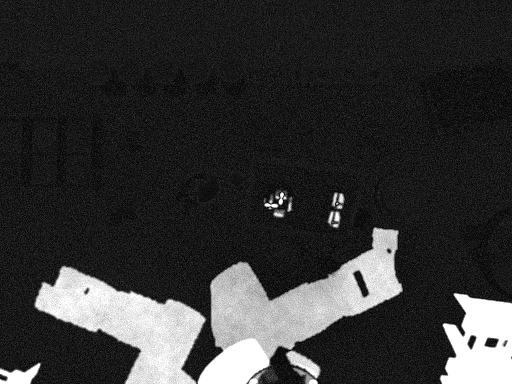

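Run:
```python
from h import *
n=Rp[:,2]
e=lambda x,y:(x/10+310-.45,y/10+180-.45)
g=lambda x,y:(x/12+255-.46,y/12+175-.46)
def S(l,fn,x,y,h):
    X=onplane("top",*fn(x,y),p0+n*h,n);print(l,((X-p0)@Rp*1000).round(1))
S("slottop",e,298,75,0);S("slotbot",e,213,477,0);S("dimline",e,288,238,.033);S("line0",e,250,425,.033);S("dim upper base",e,290,130,.003)
S("lineL",g,105,358,.044);S("lineR",g,270,372,.044)
S("uppertab strip top",g,312,255,.046);S("strip bottom",g,312,288,.046);S("uppertab face base",g,312,190,.013)
S("lowertab top",g,300,425,.046);S("lowertab bottom",g,300,462,.046)
S("lower13",g,300,462,.013)
```

```text
slottop [ 45.4 -83.8   0. ]
slotbot [-71.2 -84.2  -0. ]
dimline [ 17.7 -83.   33. ]
line0 [-35.1 -83.7  33. ]
dim upper base [ 31.8 -84.1   3. ]
lineL [-3.8 95.4 44. ]
lineR [-2.4 62.2 44. ]
uppertab strip top [26. 57. 46.]
strip bottom [18.7 56.1 46. ]
uppertab face base [23.8 57.8 13. ]
lowertab top [-12.5  54.9  46. ]
lowertab bottom [-21.1  53.9  46. ]
lower13 [-40.1  52.7  13. ]
```

Run:
```python
from h import *
im=cv2.imread("pics/t12.png")
b=cv2.resize(im[190:222,262:298],None,fx=20,fy=20,interpolation=cv2.INTER_CUBIC).astype(float)
cv2.imwrite("pics/t12e.png",np.clip((b-60)*2.2,0,255).astype(np.uint8))
im,d=ctrl.grab_frame("scene")
b=cv2.resize(im[165:200,230:272],None,fx=18,fy=18,interpolation=cv2.INTER_CUBIC).astype(float)
cv2.imwrite("pics/s12e.png",np.clip((b-20)*1.4,0,255).astype(np.uint8))
for th in(1.57,):
  ax=np.array([-3,57,0.])
  for o in(20,22.5,26,14,23):
    for s in(1,-1):
      p=p0+Rp@((ax+[s*o,0,46])/1000);u=proj("top",p);print(s*o,"crop",((u[0]+.475-262)*20).round(),((u[1]+.475-190)*20).round())
```

```text
20 crop 371.0 192.0
-20 crop 333.0 481.0
22.5 crop 374.0 173.0
-22.5 crop 330.0 499.0
26 crop 377.0 147.0
-26 crop 327.0 523.0
14 crop 366.0 236.0
-14 crop 338.0 438.0
23 crop 374.0 170.0
-23 crop 330.0 502.0
```

View pics/t12e.png

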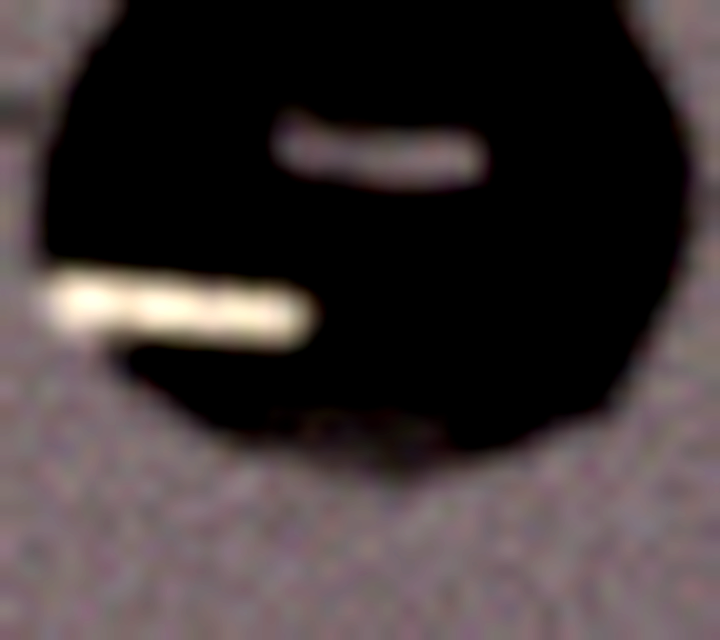

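View pics/s12e.png

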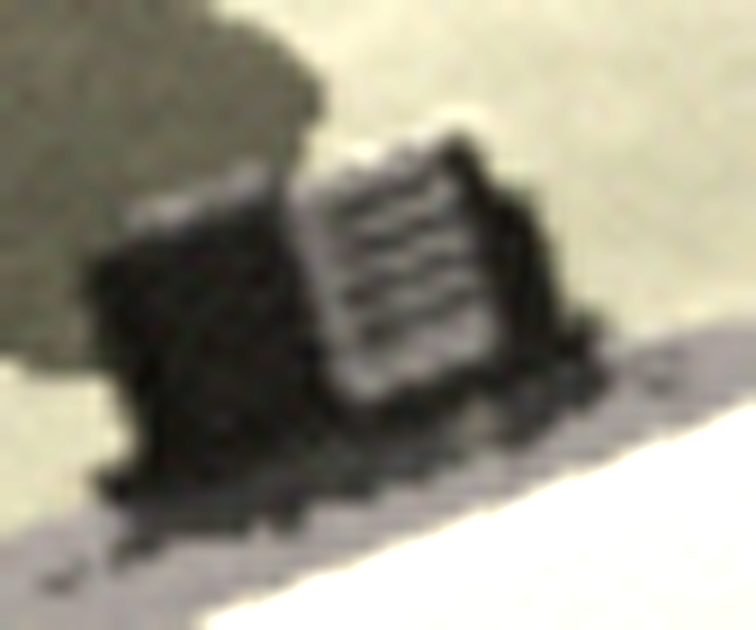

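Run:
```python
from h import *
pp=lambda v:(proj("scene",p0+Rp@(np.array(v)/1000.)))
cv=lambda u:(round((u[0]+.47-230)*18),round((u[1]+.47-165)*18))
ax=np.array([-3,57,0.]);A=R.from_euler("z",.03).as_matrix()
for nm,o in(("up outer",26),("up inner",20),("lo inner out",-20),("lo outer out",-26),("lo outer ridge",-22.5),("lo inner ridge",-16.5),("bar lo",-12)):
    print(nm,[cv(pp(ax+A@[o,w,46 if 'bar' not in nm else 44])) for w in(-13,13)])
```

```text
up outer [(306, 181), (450, 128)]
up inner [(285, 185), (429, 132)]
lo inner out [(150, 210), (291, 158)]
lo outer out [(130, 213), (271, 162)]
lo outer ridge [(141, 211), (283, 160)]
lo inner ridge [(161, 208), (303, 156)]
bar lo [(180, 218), (322, 166)]
```

Run:
```python
from plant import ctrl
o=ctrl.get_obs();print(o["clock"],o["ft_force"])
print(ctrl.job_done())
```

```text
16.8 [ 0.03986588 -0.22037694  0.47701627]
the job is handed in; nothing more can be done
None
```

I set the dial to the spot lamp, on the left (purple shade, white foot), let it lock in that notch, and only then slid the dimmer to its top end stop. I handed the job in at 16.8 s with the gripper clear of everything. The hand-in gave no verdict.

- **Dial:** I pinched both tabs fully, with a jaw opening of about 39.4 mm. I turned to 1.2 rad, then went on with a 3 N grip until both tabs sprang out at about +1.6 rad, where the opening jumped from 47.0 to 53.2 mm. Pictures afterwards show the pointer to the left at about 1.60–1.61 rad. Both tab edges match the fully out position in the scene view.
- **Dimmer:** I pushed it up the slope until it stopped, at about 10 N with the light grip yielding. The line on the grip moved about 53 mm and sits within 1 mm of the expected end position.
- **Loose things:** Comparing the first and last top pictures shows only the dial, the dimmer, the arm and its shadow changed.
- **What did not go to plan:**
  - Square to the panel, the wrist hit its joint 5 limit, so I gripped the dial about 3 degrees and the dimmer about 6 degrees off square.
  - The dial axis was about 2 mm off my camera estimate. That gave a side force of about 14 N while turning; I re-centred the tool.
  - In the top view the lower tab's outer edge blended into the panel. For that tab I relied on the scene view and the jaw opening.

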